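Fit the filter box to the bench air cleaner and set its speed dial

ROBOT

A 6-joint arm with a two-finger parallel gripper is mounted at the origin on a cart in front of the work surface, level with it; the furniture and walls round the work are solid. World frame = base frame: x ahead of the robot, y to its left, z up, the work surface at z = 0. Lengths are in m, angles in rad, forces in N, time in s.
With the tool pointing down it reaches from about 0.375 to 0.925 m from the base axis. Payload 5.7 kg.
Tool frame: the origin (TCP) lies on the centre line of the jaws, within the pads' length; the fingertips stand 17 mm ahead of it and the grasp point (between the pads) lies 2 mm behind it; z points along the fingers, y is the line along which they close (so a half turn about z gives the same grasp; the last joint's range is limited). The gripper opens to 88 mm and grips with 3 to 60 N. Pads are 20 mm wide; open, the fingers measure 115 mm over their backs; the gripper's body (75 mm by 178 mm) begins 61 mm behind the grasp point.
Start: joints at [0.632, 0.359, 1.51, -0, 1.272, -0.115], TCP at [0.44, 0.408, 0.24] pointing down, gripper open.
Joint ranges: [-2.97, 2.97], [-1.01, 2.36], [0.21, 2.38], [-0.96, 4.11], [0.2, 2.71], [-2.98, 2.98]. Speed limits (rad/s): [2.39, 2.39, 3.14, 3.14, 3.14, 3.14].

INTERFACE

Orientations are given as [roll, pitch, yaw] about the fixed x, y, z axes, in that order (R = Rz(yaw) Ry(pitch) Rx(roll)).
In Python, from bench import env gives the robot as it stands.
- The arm moves only by the tool carry_out, never from a script. Its argument "plan" is text: rows parted by semicolons, each of 7 numbers parted by spaces: the shift along the tool's x, y, z in cm, then the turn, a rotation vector about the tool's x, y, z in degrees, then the finger opening in cm, from 0 to 8.78. A call has 1 to 8 rows; each row shifts and turns the commanded pose from where the row before left it, along the tool's axes as they then stand; what a row does not reach is not made up. A row lasts 1/10 s, in which the tool goes at most 50 mm and 8.59 degrees, less where a joint would pass 70% of its speed; a pose out of reach is approached as far as the arm can. A call with a gripper value outside its range is refused whole. The fingers move at their own pace and stop on an object; "grip_force" is the grip in N (left out, the last holds). Time passes only in rows, so rows that do not move let the fingers close. It gives the time, the measured TCP pose, the force, the opening and the grip force at its end, in the units of the state.
- env.read_state(): the state, without advancing time (a new reading comes with each control period).
- env.capture(name): name is "scene" or "side" or "wrist"; returns a dict with "frame" (480x640x3 uint8, red, green, blue), "depth" (480x640 float32, m along the optical axis (not along the pixel's ray), 0 where there is no reading), "fx", "fy", "cx", "cy" (pixels), "R" (3x3) and "t" (3): a world point X has camera coordinates R X + t. Camera axes: x right, y down, z forward; pixel columns grow to the right and rows downward; lengths in m; the calibration is good to about 2 mm. A picture is of the moment at which its call begins.
- env.sign_off(): hands the job in; it is judged then, once.
Trained networks look in a picture, given as the dict that the camera call returned (one of the last four; its "shot" number tells which), for a name from the list of things; names that differ only in an ending like _2 or _b are one class to them, and where a whole thing is asked for, a point or a joint stands for the part that bears it (a point fixed in the world has none). Each returns a list of dicts, best first, with "confidence" (0 to 1); they miss things now and then, are a little off and sometimes report something else, mostly with a low value. They report only what shows in the picture. A call takes as long as a camera call.
- env.search_frame(query, picture): "extent" ([left, top, right, bottom] in pixels, round what is visible of it).
The state is a dict: "clock": time; "q": joint angles; "qd": joint speeds; "joint_efforts": joint torques, N m; "ee_pos": TCP position; "tcp_rot": TCP orientation; "ft_force": force on the tool from outside, world axes, zero at the start; "moment": the same for the moment, N m; "gripper_width": finger opening in m; "grip_force": force on a finger pad.
Only numpy, scipy, OpenCV 4.12 (cv2) and the standard library are available. Lean on these libraries where they do the work, as an engineer would, in place of code of your own. Each camera call takes 0.05 s, during which the arm holds its last target. There are 200 camera calls.

TASK

Get the bench air cleaner ready for a sanding job. First stack the filter box on top of the blower, squarely and without dropping it, so that its four corner feet sit down in the four recesses, and let go of it; then turn the speed dial to setting 5, the fifth click clockwise from the red off dot. Leave the plywood offcut, the pliers and the pencil where they are.

Things in the scene. Friction and masses are not known exactly. Their poses are not given: they have to be found in the camera images.
- blower: Blower, fixed to the bench: grey housing 270 x 180 mm (x by y), origin at the centre of its underside. x runs from its lower black front ledge (30 mm high, carries the dial) to the rear, which has a blue top plate (146 x 176 mm, top 48 mm above the bench) with a recess near each corner. z up.
- seat (a point): Centre of the blower's four recesses, level with their floors: 42 mm above the bench, 6 mm below the blue plate's top, 62 mm behind the blower's origin; axes as the blower's. The recesses are 20 mm square with small chamfers, centred 45 mm either way in x and 60 mm either way in y from this point.
- filter_box: Filter box, loose, 0.25 to 0.5 kg: grey body 120 x 150 mm (x by y), white pleats, blue lid 124 x 154 mm, top 69 mm up; 106 mm high with handle. Origin: centre, level with the feet's undersides; z up. Round feet, 15 mm wide, 7 mm long, 45 mm either way in x and 60 mm in y from it (2.5 mm play in the recesses). Same after half a turn; may be seated either way round.
- filter_handle (a point): Centre of the grip bar of the filter box's black handle, 99 mm above the undersides of the feet, 30 mm above the lid; axes as the box's. The bar runs along the box's y, 14 mm wide in x, 14 mm high, with 80 mm clear between its two posts.
- dial_grip (a point): On the dial's axis at the height to grip, 62 mm above the bench, 80 mm in front of the blower's origin. Grey grip bar 46 mm long, 14 mm wide, top 70 mm above the bench, on a round skirt 48 mm wide, top 38 mm above the bench. The point's x runs along the bar to its pointer end (white line on top) and turns with the dial; z up.
- dial (a joint): Dial angle in rad, growing clockwise from above; 0 = pointer at the red off dot, 105 degrees to the left of the blower's x. Settings 0 to 7, a click each 0.524 rad (30 degrees), white ticks growing longer; setting 5 is 2.618. Stops just beyond 0 and 7. Let go, it springs into the nearest setting; a click takes about 0.17 N m. Starts at 0, 1, 2 or 3.
- offcut_block: Bystander: plywood offcut block with a black top face, 50 x 120 x 18 mm, origin at the centre of its underside.
- pliers: Bystander: pliers with red handles, lying, 57 x 172 x 12 mm, origin at the centre of the underside.
- pencil: Bystander: red pencil, lying, 9 x 151 x 8 mm; origin at the centre of its underside.

How it is judged:
On the way, in this order (a step that is already met when the one before it is completed fails the run):
1. the filter box sits on the blower with its feet in the recesses, released (horizontal distance between filter_handle and seat below 0.006 m and z of filter_box in the frame of seat below 0.003 m and angle between the x axis of filter_box and the x axis of seat, either way round below 0.07 rad and angle between filter_box's own z axis and vertical below 0.03 rad and contact force between the fingers and filter_box below 0.1 N), for 0.2 s.
2. the dial stands at setting 5 (value of joint dial between 2.468 and 2.768 rad), for 0.2 s.
At the end, for the whole second after the job is handed in: The filter box stands level (within 0.03 rad) and at rest on the blower with all four feet in the recesses (within 6 mm sideways, 0.07 rad of yaw either way round, feet within 3 mm of the recess floors), and the dial rests at setting 5 (2.618 rad, within 0.15) (all of step 2 and horizontal distance between filter_handle and seat below 0.006 m and z of filter_box in the frame of seat below 0.003 m and angle between the x axis of filter_box and the x axis of seat, either way round below 0.07 rad and angle between filter_box's own z axis and vertical below 0.03 rad and linear speed of filter_box below 0.02 m/s); the robot touches nothing.
It fails at once if the filter box is dropped: it moves faster than 0.5 m/s while the fingers do not touch it (linear speed of filter_box above 0.5 m/s and contact force between the fingers and filter_box below 0.05 N).
It fails at once if the plywood offcut is moved by more than 20 mm (distance of offcut_block from where it was at the start of the episode above 0.02 m).
It fails at once if the pliers are moved by more than 20 mm (distance of pliers from where it was at the start of the episode above 0.02 m).
It fails at once if the pencil is moved by more than 30 mm (distance of pencil from where it was at the start of the episode above 0.03 m).
It also fails if it takes over 67 s, if anything falls off the work surface, if the arm or the gripper's body presses on something with over 40 N, if the wrist force passes 120 N, or if a joint passes its speed limit or range.

## Working session

There is one attempt and no reset: what is moved stays moved. The work goes in short steps, Python scripts to look and compute and a tool call to move; the robot and the scene stay as the last step left them, time stands still between calls to the robot, and variables do not carry over. Pictures are saved under pics/ and viewed, at most 10 in all, crops included, and the job is handed in when it is done.

Besides the shell and the picture viewer there is one more tool, called after "Call:" in YAML: its name, and indented under it one key for each argument. carry_out: Moves the arm, as the interface text tells. Its arguments: {"type":"object","properties":{"plan":{"type":"string"},"grip_force":{"type":"number"}},"required":["plan"]}

```bash
mkdir -p pics; cat > h.py <<'E'
import numpy as np, cv2
from bench import env
def pts(c):
    d=c["depth"]; v,u=np.mgrid[0:480,0:640]
    X=np.stack([(u-c["cx"])/c["fx"]*d,(v-c["cy"])/c["fy"]*d,d],-1)
    W=(X-np.array(c["t"]))@np.array(c["R"])
    W[d==0]=np.nan
    return W
def save(c,n,s=1): cv2.imwrite("pics/"+n,cv2.resize(c["frame"][:,:,::-1],None,fx=s,fy=s))
E
python3 - <<'E'
from h import *
s=env.read_state(); print(s["ee_pos"],s["tcp_rot"])
for n in ("scene","side"):
    c=env.capture(n); save(c,n+"1.png"); W=pts(c)
    np.savez("pics/"+n+".npz",W=W,f=c["frame"])
    for q in ("blower","filter_box","filter_handle","dial_grip","dial","offcut_block","pliers","pencil"):
        r=env.search_frame(q,c)
        print(n,q,[(np.round(a["extent"]),round(a["confidence"],2)) for a in r[:2]])
E
```

```text
[0.43970812 0.40728926 0.23883882] [-3.13985038e+00 -1.99913495e-04  2.31780670e+00]
scene blower []
scene filter_box [(array([337., 188., 405., 238.]), 0.63)]
scene filter_handle [(array([340., 186., 405., 235.]), 0.72), (array([250., 225., 360., 311.]), 0.49)]
scene dial_grip [(array([316., 258., 337., 280.]), 0.7)]
scene dial [(array([317., 260., 335., 282.]), 0.72)]
scene offcut_block [(array([212., 317., 252., 362.]), 0.79)]
scene pliers [(array([287., 192., 305., 222.]), 0.82)]
scene pencil [(array([257., 347., 313., 380.]), 0.79), (array([318., 264., 333., 282.]), 0.66)]
side blower [(array([237., 235., 371., 300.]), 0.87)]
side filter_box [(array([326., 189., 392., 236.]), 0.61)]
side filter_handle [(array([329., 188., 395., 236.]), 0.85)]
side dial_grip [(array([326., 252., 349., 273.]), 0.77)]
side dial [(array([326., 249., 347., 273.]), 0.59)]
side offcut_block [(array([216., 321., 264., 373.]), 0.75)]
side pliers [(array([283., 341., 339., 380.]), 0.73), (array([261., 214., 289., 235.]), 0.56)]
side pencil [(array([284., 341., 337., 381.]), 0.56)]
```

```bash
python3 - <<'E'
from h import *
a=cv2.imread("pics/scene1.png")[160:400,180:440]; b=cv2.imread("pics/side1.png")[160:400,180:440]
cv2.imwrite("pics/both.png",cv2.resize(np.hstack([a,b]),None,fx=1.5,fy=1.5,interpolation=cv2.INTER_CUBIC))
for n in ("scene","side"):
    d=np.load(f"pics/{n}.npz"); W=d["W"]; h=cv2.cvtColor(d["f"],cv2.COLOR_RGB2HSV)
    blue=(h[...,0]>95)&(h[...,0]<130)&(h[...,1]>90)
    z=W[...,2]
    for nm,lo,hi in (("plate",.042,.054),("lid",.062,.077)):
        m=(blue&(z>lo)&(z<hi)).astype(np.uint8)
        k,l,st,ce=cv2.connectedComponentsWithStats(m)
        if k<2: continue
        i=1+st[1:,4].argmax(); P=W[l==i]
        (r)=cv2.minAreaRect((P[:,:2]*1000).astype(np.float32)); print(n,nm,len(P),P[:,2].mean().round(4),np.round(r[0],1),np.round(r[1],1),round(r[2],1),st[i])
    for nm,lo,hi in (("handle",.085,.115),("dial",.06,.075)):
        m=((z>lo)&(z<hi)).astype(np.uint8)
        k,l,st,ce=cv2.connectedComponentsWithStats(m)
        for i in range(1,k):
            if st[i,4]>15:
                P=W[l==i]; r=cv2.minAreaRect((P[:,:2]*1000).astype(np.float32)); print(n,nm,st[i],P[:,2].mean().round(4),np.round(r[0],1),np.round(r[1],1),round(r[2],1))
E
```

```text
scene plate 1247 0.0456 [618.2  10. ] [177.9 150.2] 87.7 [ 252  227   73   53 1247]
scene lid 921 0.0664 [ 542.7 -308.8] [154.1 127.1] 62.7 [340 193  64  27 921]
scene handle [ 322  131  182   65 1568] 0.0999 [ 567.2 -556.5] [654.  27.] 0.3
scene handle [356 186  32  16 201] 0.0985 [ 545.2 -310.8] [106.6  22.6] 67.6
scene handle [624 223  16  17 166] 0.1004 [-109.  -557.2] [45.4 16.2] 0.0
scene handle [201 246   8   7  32] 0.101 [732.1 184.6] [ 3.2 55.8] 28.5
scene handle [161 291  28  54 313] 0.1002 [619.5 390.7] [  6.4 179.5] 29.4
scene handle [475 323  64  49 796] 0.0993 [16.4 63.6] [ 50.4 139. ] 82.2
scene handle [ 186  374   42   66 1426] 0.1004 [390.7 526.8] [ 41.  141.6] 28.8
scene dial [309 137 197  67 827] 0.0675 [ 588.6 -559. ] [718.2  27.4] 0.0
scene dial [242 176  12   6  29] 0.0616 [ 924.2 -201.9] [46.1 21.6] 85.7
scene dial [ 339  193   66   28 1008] 0.0661 [ 545.7 -311.5] [157.5 133.8] 63.5
scene dial [627 238  13  10  69] 0.0679 [-121.2 -556.5] [33.2 13.9] 4.5
scene dial [322 260  11  14  78] 0.0664 [477.5  16.1] [13.9 50.4] 13.9
scene dial [179 291  14  25  76] 0.067
[... 729 characters left out ...]
   56 1794] 0.0994 [-2.3 28.4] [115.6 184. ] 84.7
side handle [ 222  366   35   51 1255] 0.1012 [399.4 501.8] [36.8 95.5] 29.0
side dial [192 157  14   5  50] 0.0668 [1313.1 -560.4] [15.7 60.9] 85.9
side dial [ 271  166  258   34 1141] 0.0675 [ 552.2 -562.6] [869.4  23. ] 0.3
side dial [326 194  68  26 905] 0.0701 [ 546.9 -315.7] [157.4 132.4] 64.6
side dial [331 250   9  14  93] 0.0692 [478.    9.7] [13.  46.3] 13.9
side dial [173 252  30  82 274] 0.0677 [693.3 254.3] [  8.3 317.7] 29.5
side dial [521 278   8   7  33] 0.067 [ 85.5 -35. ] [ 6.4 11.6] 68.9
side dial [518 293 111  39 891] 0.0675 [ 1.1 57.8] [179.3  62.1] 0.8
side dial [263 386   9  29 182] 0.0709 [379.8 468.8] [ 9.8 54.9] 29.4
```

View pics/both.png

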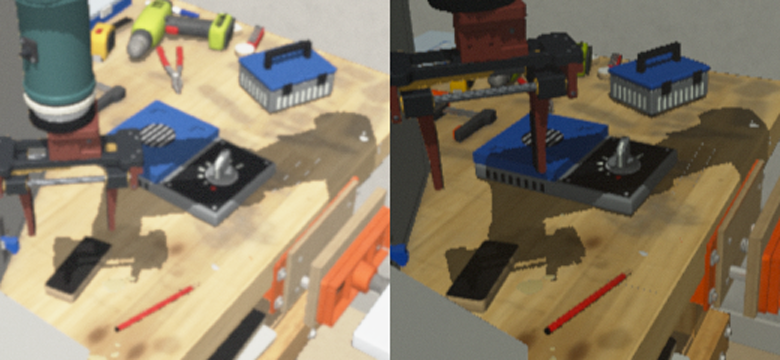

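The two views show the blower in the middle (dial pointing near the red dot), the box upper right near crop (285,75), and the pliers, offcut and pencil clear of the path. I'll turn and raise the tool, then look down on the blower on the way.

Call:
carry_out:
  plan: "0 0 -1 0 0 8.58 8.78;0 0 -1 0 0 8.58 8.78;0 0 -1 0 0 8.58 8.78;0 0 -1 0 0 8.58 8.78;0 0 -1 0 0 8.58 8.78;0 0 -1 0 0 8.58 8.78;0 0 -1 0 0 8.58 8.78;0 0 -1 0 0 8.58 8.78"

```text
clock: 1.7
ee_pos: [0.4402, 0.4076, 0.32]
tcp_rot: [-3.142, 0.0, 1.114]
ft_force: [0.3, 0.0, -0.0]
gripper_width: 0.0879
grip_force: 0.0
```

Call:
carry_out:
  plan: "-3.6 3.2 0 0 0 0 8.78;-3.6 3.2 0 0 0 0 8.78;-3.6 3.2 0 0 0 0 8.78;-3.6 3.2 0 0 0 0 8.78;-3.6 3.2 0 0 0 0 8.78;-3.6 3.2 0 0 0 0 8.78;-3.6 3.2 0 0 0 0 8.78;-3.6 3.2 0 0 0 0 8.78"

```text
clock: 2.5
ee_pos: [0.5453, 0.0349, 0.3199]
tcp_rot: [3.141, -0.0, 1.12]
ft_force: [0.3, 0.1, 0.2]
gripper_width: 0.0878
grip_force: 0.0
```

Call:
carry_out:
  plan: "0 0 0 0 0 0 8.78;0 0 0 0 0 0 8.78"

```text
clock: 2.7
ee_pos: [0.5452, 0.036, 0.3195]
tcp_rot: [-3.141, -0.0, 1.117]
ft_force: [0.4, 0.3, -0.1]
gripper_width: 0.0875
grip_force: 0.0
```

```bash
cat > m.py <<'E'
from h import *
import sys
s=env.read_state(); print(s["clock"],s["ee_pos"],np.degrees(s["tcp_rot"]),s["q"].round(2) if hasattr(s["q"],"round") else s["q"])
for n in ("wrist","scene","side"):
    c=env.capture(n); save(c,n+sys.argv[1]+".png"); W=pts(c); f=c["frame"]
    np.savez("pics/"+n+".npz",W=W,f=f); h=cv2.cvtColor(f,cv2.COLOR_RGB2HSV); z=W[...,2]
    blue=(h[...,0]>95)&(h[...,0]<130)&(h[...,1]>90)
    for nm,lo,hi,b in (("plate",.042,.054,1),("lid",.062,.077,1),("handle",.085,.115,0),("dial",.06,.075,0)):
        m=((z>lo)&(z<hi)&(blue|(b==0))&(abs(W[...,1])<.45)&(W[...,0]>.36)&(W[...,0]<.8)).astype(np.uint8)
        k,l,st,_=cv2.connectedComponentsWithStats(m)
        for i in range(1,k):
            if st[i,4]>40:
                P=W[l==i]; r=cv2.minAreaRect((P[:,:2]*1000).astype(np.float32)); print(n,nm,st[i,4],np.median(P[:,2]).round(4),np.round(r[0],1),np.round(r[1],1),round(r[2],1))
E
python3 m.py 2
```

```text
2.7 [0.54518057 0.03597207 0.31951685] [-1.79966322e+02 -1.33521792e-02  6.40002379e+01] [-0.06  0.22  1.51  0.    1.41  0.39]
wrist plate 14304 0.0478 [620.6   5.5] [175.3 145.9] 88.2
wrist lid 1135 0.0683 [ 564.1 -250.9] [23.  98.5] 64.6
wrist handle 1565 0.1 [761.9 136.3] [11.6 94.9] 29.3
wrist dial 470 0.0675 [743.7 159.6] [ 2.2 67.6] 29.6
wrist dial 279 0.0677 [771.3 111.3] [ 9.8 40.9] 16.5
wrist dial 476 0.0694 [478.6  10.1] [14.4 46.4] 13.0
wrist dial 1211 0.0683 [ 563.  -250.8] [25.3 99.7] 66.6
scene plate 1750 0.0455 [618.8  10.4] [180.6 148.8] 88.3
scene plate 47 0.051 [625. 355.] [21.2 16. ] 27.8
scene lid 911 0.0663 [ 544.5 -309.2] [155.2 125.8] 63.4
scene handle 208 0.0996 [ 545.5 -309.4] [106.3  22.2] 65.4
scene handle 636 0.1003 [683.4 273.4] [  6.  404.9] 28.8
scene dial 1012 0.0661 [ 546.2 -310.8] [156.8 133.9] 63.3
scene dial 224 0.0677 [707.9 228.7] [  9.7 295.5] 27.7
scene dial 78 0.0664 [476.3  15.7] [14.5 44.1] 13.8
scene dial 79 0.0668 [607.  409.2] [ 3.7 79.3] 28.7
side plate 1924 0.0499 [620.3   3.8] [182.3 149. ] 87.7
side plate 66 0.0478 [622.8 353.8] [20.7  6.1] 32.5
side lid 795 0.0711 [ 543.6 -311.8] [153.5 122.8] 61.4
side handle 207 0.1027 [ 547.1 -315.4] [104.7  19.7] 65.4
side handle 666 0.1008 [690.4 259.1] [  7.  387.5] 28.8
side dial 907 0.0709 [ 545.9 -316. ] [158.1 126.5] 63.4
side dial 285 0.0674 [698.6 242.6] [  8.8 341.7] 28.9
side dial 92 0.0706 [478.5   8.4] [13.2 52.5] 12.3
```

View pics/wrist2.png

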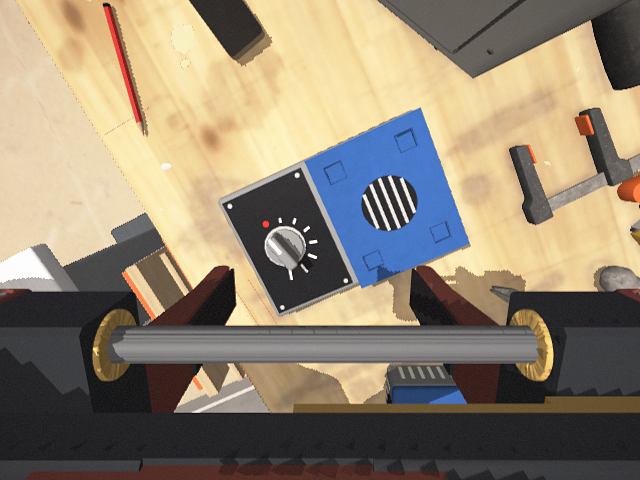

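The view down shows the blower: dial at (286,250), red dot at (265,224), blue plate with recesses at about (335,172), (405,140), (373,260) and (440,232). The bar lies along the red dot direction, so the setting is 0. Next I go towards the box and look from nearer.

Call:
carry_out:
  plan: "-3.8 2.3 0 0 0 0 8.78;-3.8 2.3 0 0 0 0 8.78;-3.8 2.3 0 0 0 0 8.78;-3.8 2.3 0 0 0 0 8.78;-3.8 2.3 0 0 0 0 8.78;-3.8 2.3 0 0 0 0 8.78;0 0 0 0 0 0 8.78;0 0 0 0 0 0 8.78"

```text
clock: 3.65
ee_pos: [0.5701, -0.2276, 0.3193]
tcp_rot: [-3.141, -0.001, 1.12]
ft_force: [-0.1, 0.7, 0.3]
gripper_width: 0.0876
grip_force: 0.0
```

```bash
python3 m.py 3 | grep -v "^s"
```

```text
3.65 [ 0.57012473 -0.22763412  0.31934812] [-1.79949113e+02 -3.42869189e-02  6.41634983e+01] [-0.49  0.32  1.37  0.    1.45 -0.04]
wrist plate 9368 0.0478 [619.7 -27.5] [111.5 146.2] 88.3
wrist plate 73 0.0488 [ 591.1 -255.3] [ 1.4 89.2] 63.7
wrist lid 9369 0.0687 [ 551.5 -306.9] [132.4 124.1] 64.4
wrist handle 1008 0.1054 [ 550.3 -309.4] [88.2 13.8] 64.6
wrist dial 736 0.0694 [478.9   9.1] [14.4 46. ] 13.6
wrist dial 9594 0.0687 [ 551.6 -307.2] [132.7 127.6] 64.3
```

View pics/wrist3.png

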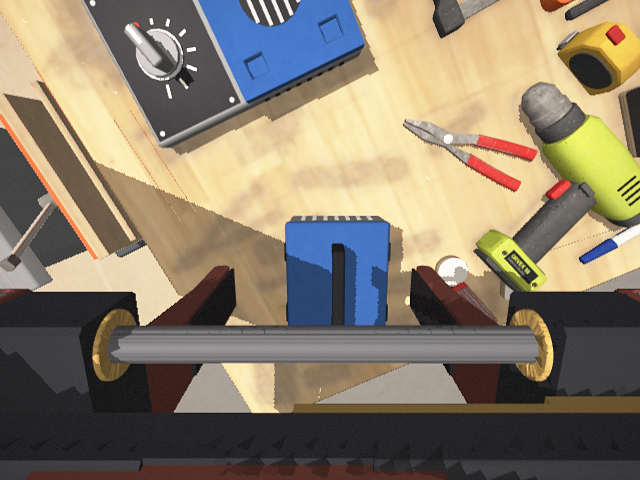

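The wrist view shows the box at (338,270), its handle bar along the tool's x, and the pliers at (470,150), well clear. I'll line up over the bar and go down.

Call:
carry_out:
  plan: "-4.5 0.9 0 0 0 0 8.78;-4.5 0.9 0 0 0 0 8.78;0 0 4 0 0 0 8.78;0 0 4 0 0 0 8.78;0 0 4 0 0 0 8.78;0 0 4 0 0 0 8.78;0 0 2 0 0 0 8.78;0 0 0 0 0 0 8.78"

```text
clock: 4.6
ee_pos: [0.5451, -0.3141, 0.1365]
tcp_rot: [-3.135, -0.001, 1.122]
ft_force: [-1.3, -0.1, 0.5]
gripper_width: 0.0882
grip_force: 0.0
```

```bash
python3 m.py 4 | grep -v "plate"
```

```text
4.6 [ 0.54510886 -0.314051    0.13650648] [-1.79610791e+02 -8.12351502e-02  6.42721867e+01] [-0.63  0.51  1.55  0.    1.1  -0.18]
wrist lid 31979 0.0687 [ 553.4 -303.6] [123.4 123.9] 64.4
wrist handle 3742 0.1055 [ 552.  -305.8] [79.7 14. ] 64.3
wrist dial 32454 0.0687 [ 553.3 -303.5] [124.2 127.7] 64.4
scene lid 918 0.0661 [ 545.6 -309.6] [155.3 129. ] 64.8
scene handle 141 0.0997 [ 551.1 -300.8] [81.3 21.8] 66.0
scene handle 620 0.1002 [682.5 273.7] [  5.1 402.7] 28.9
scene dial 1003 0.0659 [ 545.2 -310.3] [156.1 132.3] 64.0
scene dial 217 0.0674 [709.8 224.2] [ 12.5 306. ] 27.7
scene dial 78 0.067 [477.3  14.9] [13.6 52.4] 14.5
scene dial 90 0.0682 [606.1 410.7] [ 4.3 83.9] 28.7
side lid 797 0.0711 [ 547.3 -314.5] [152.  128.5] 63.6
side handle 193 0.1015 [ 546.9 -314.8] [102.5  20.2] 67.3
side handle 669 0.1008 [689.7 260.4] [  6.7 382.8] 28.9
side dial 904 0.071 [ 545.9 -317.4] [158.3 128.5] 63.6
side dial 292 0.0675 [699.2 244.1] [  8.5 337.4] 29.3
side dial 91 0.0707 [478.1   8.3] [13.1 50.2] 12.3
```

View pics/wrist4.png

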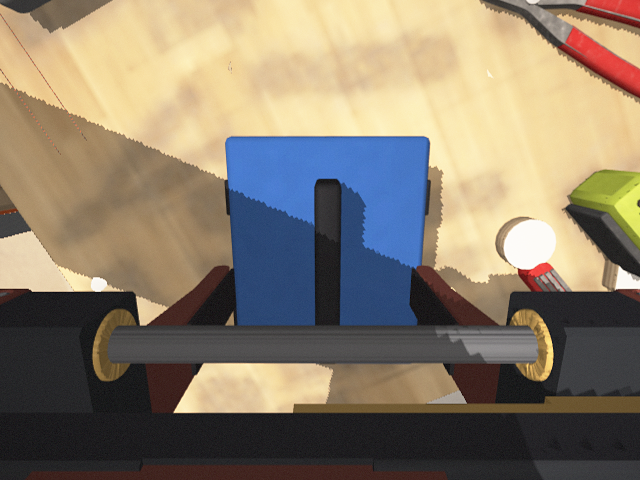

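The box's bar sits between the open fingers, slightly right of centre at column 328. I'll nudge by 3 mm, go down and close.

Call:
carry_out:
  plan: "-0.2 0.28 2 0 0 0 8.78;0 0 1.9 0 0 0 8.78;0 0 0 0 0 0 8.78;0 0 0 0 0 0 1;0 0 0 0 0 0 1;0 0 0 0 0 0 1;0 0 0 0 0 0 1;0 0 0 0 0 0 1"
  grip_force: 45

```text
clock: 5.55
ee_pos: [0.5487, -0.3205, 0.1012]
tcp_rot: [3.141, 0.0, 1.12]
ft_force: [-0.8, -0.1, 0.0]
gripper_width: 0.0512
grip_force: 0.0
```

Call:
carry_out:
  plan: "0 0 0 0 0 0 1;0 0 0 0 0 0 1;0 0 0 0 0 0 1"

```text
clock: 5.85
ee_pos: [0.5485, -0.3204, 0.1006]
tcp_rot: [-3.141, 0.0, 1.12]
ft_force: [-0.3, 0.7, 0.9]
gripper_width: 0.0269
grip_force: 0.0
```

Call:
carry_out:
  plan: "0 0 0.3 0 0 0 2.4;0 0 0 0 0 0 1;0 0 0 0 0 0 1;0 0 0 0 0 0 1;0 0 0 0 0 0 1;0 0 0 0 0 0 1"

```text
clock: 6.45
ee_pos: [0.5485, -0.3203, 0.0973]
tcp_rot: [-3.141, 0.0, 1.12]
ft_force: [1.2, 0.2, -5.4]
gripper_width: 0.0137
grip_force: 45.0
```

Call:
carry_out:
  plan: "0 0 -0.5 0 0 0 1;0 0 -1 0 0 0 1;0 0 -2 0 0 0 1;0 0 -2.5 0 0 0 1;0 0 -2.5 0 0 0 1;0 0 -2.5 0 0 0 1;0 0 -1 0 0 0 1;0 0 0 0 0 0 1"

```text
clock: 7.25
ee_pos: [0.5496, -0.3211, 0.2199]
tcp_rot: [3.137, 0.001, 1.12]
ft_force: [-0.3, -0.1, -4.8]
gripper_width: 0.0136
grip_force: 45.0
```

```bash
python3 m.py 5 | grep -v "plate"
```

```text
7.25 [ 0.54958119 -0.3210799   0.21994282] [1.79759239e+02 4.88383092e-02 6.41613339e+01] [-0.64  0.43  1.45 -0.    1.26 -0.19]
scene handle 631 0.0999 [684.6 273.7] [  7.6 404.7] 29.0
scene dial 217 0.0672 [706.1 230.7] [ 11.2 291.5] 27.3
scene dial 76 0.0666 [477.   15.1] [14.2 50.7] 13.1
scene dial 79 0.0682 [608.3 407.4] [ 3.1 80. ] 29.2
side handle 673 0.1008 [690.9 259.5] [  7.2 386.6] 29.0
side dial 281 0.0675 [699.4 242.6] [  8.3 338. ] 29.1
side dial 91 0.0711 [478.1   9.7] [13.3 50.2] 14.4
```

View pics/wrist5.png

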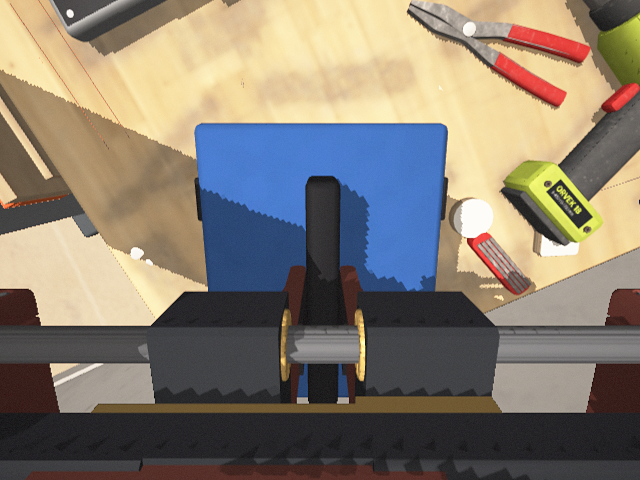

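The box hangs from the bar with its lid square at (320,210), centred on the tool. I'll measure its pose in the tool frame.

```bash
cat > lid.py <<'E'
from h import *
from scipy.spatial.transform import Rotation as Ro
# box in hand (tool frame) and plate (world) from the last wrist shot
def run(cap=True):
    if cap:
        c=env.capture("wrist"); np.savez("pics/wrist.npz",W=pts(c),f=c["frame"]); save(c,"w_last.png")
    s=env.read_state(); R=Ro.from_euler("xyz",s["tcp_rot"]).as_matrix(); p=np.array(s["ee_pos"])
    print("tcp",p.round(4),np.degrees(s["tcp_rot"]).round(2),s["ft_force"],s["clock"])
    d=np.load("pics/wrist.npz"); W=d["W"]; h=cv2.cvtColor(d["f"],cv2.COLOR_RGB2HSV)
    blue=(h[...,0]>95)&(h[...,0]<130)&(h[...,1]>90)
    T=(W-p)@R
    for nm,m in (("lid",blue&(abs(T[...,2]-.030)<.012)),("plate",blue&(abs(W[...,2]-.048)<.006))):
        k,l,st,_=cv2.connectedComponentsWithStats(m.astype(np.uint8))
        if k<2: continue
        i=1+st[1:,4].argmax(); Q=T[l==i] if nm=="lid" else W[l==i]
        A=np.c_[Q[:,:2],np.ones(len(Q))]; co=np.linalg.lstsq(A,Q[:,2],rcond=None)[0]
        r=cv2.minAreaRect((Q[:,:2]*1000).astype(np.float32))
        print(nm,len(Q),"slope deg",np.degrees(co[:2]).round(2),"z",Q[:,2].mean().round(4),np.round(r[0],1),np.round(r[1],1),round(r[2],2),"xmax,y",np.round(np.percentile(Q[:,0],99.7)*1000,1),np.round(np.percentile(Q[:,1],[.3,99.7])*1000,1))
if __name__=="__main__":
    import sys; run(len(sys.argv)<2)
E
python3 lid.py x
```

```text
tcp [ 0.5477 -0.3198  0.2163] [-1.7987e+02 -2.0000e-02  6.4160e+01] [-1.02029526  0.80553278 -4.53454041] 7.4
lid 35315 slope deg [0.21 0.35] z 0.024 [35.5  2.2] [ 86.2 123. ] 0.24 xmax,y 78.3 [-58.1  62.8]
```

Call:
carry_out:
  plan: "0 0 0 0 0 -8 1;0 0 0 0 0 -8 1;0 0 0 0 0 -8 1;3 1.2 0 0 0 0 1;4 1.7 0 0 0 0 1;4 1.7 0 0 0 0 1;3.5 1.4 0 0 0 0 1;1.7 0.7 0 0 0 0 1"

```text
clock: 8.2
ee_pos: [0.6207, -0.1571, 0.2158]
tcp_rot: [-3.139, -0.002, 1.541]
ft_force: [-0.5, -0.7, -4.5]
gripper_width: 0.0137
grip_force: 45.0
```

Call:
carry_out:
  plan: "0 0 0 0 0 0 1;0 0 0 0 0 0 1;0 0 0 0 0 0 1"

```text
clock: 8.5
ee_pos: [0.62, -0.1617, 0.217]
tcp_rot: [-3.14, 0.0, 1.538]
ft_force: [0.8, -0.8, -4.2]
gripper_width: 0.0135
grip_force: 45.0
```

```bash
python3 lid.py
```

```text
tcp [ 0.6201 -0.1619  0.2172] [-1.7994e+02  2.0000e-02  8.8080e+01] [-0.14004724 -0.09875193 -3.93452807] 8.55
lid 35341 slope deg [0.25 0.72] z 0.0278 [35.9 -0.4] [ 86.2 123.3] 0.26 xmax,y 78.7 [-60.6  60.3]
plate 16282 slope deg [0.05 0.41] z 0.0477 [619.7 -24.6] [ 94.5 146.2] 88.07 xmax,y 692.6 [-73.   23.4]
```

View pics/w_last.png

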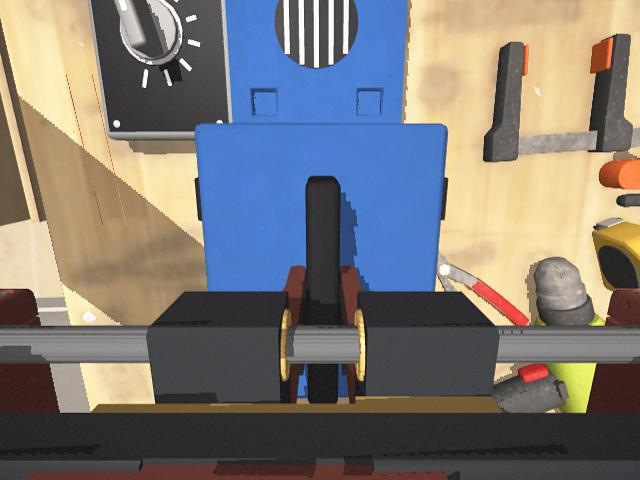

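The lid (edge at row 125) is in hand, and the two near recesses show at (264,101) and (369,101). I'll measure the recesses for the y position.

```bash
python3 - <<'E'
from h import *
d=np.load("pics/wrist.npz"); W=d["W"]
for u0 in (264,369):
    w=W[80:121,u0-24:u0+25]; z=w[...,2]
    m=(z<.0450)&(z>.038); k,l,st,_=cv2.connectedComponentsWithStats(m.astype(np.uint8)); i=1+st[1:,4].argmax()
    P=w[l==i]*1000; r=cv2.minAreaRect(P[:,:2].astype(np.float32)); print(len(P),np.median(P[:,2]).round(1),np.round(r[0],1),np.round(r[1],1),r[2],st[i])
# far plate edges
h=cv2.cvtColor(d["f"],cv2.COLOR_RGB2HSV)
z=W[...,2]; print("edges x at rows",[(r,np.round([W[r][(abs(z[r]-.048)<.004)&(h[r,:,0]>95)&(h[r,:,0]<130)][:,0].min()*1000,W[r][(abs(z[r]-.048)<.004)&(h[r,:,0]>95)&(h[r,:,0]<130)][:,0].max()*1000],1), np.round(W[r,320,1]*1000,1)) for r in (75,90,110)])
E
```

```text
549 41.9 [573.5 -52.7] [19.4 19.7] 87.7488784790039 [ 13  10  23  25 549]
561 42.0 [664.2 -55.6] [19.5 19.7] 88.0897445678711 [ 13  10  24  25 561]
edges x at rows [(75, array([547.1, 691.9]), np.float64(-33.2)), (90, array([546.8, 691.6]), np.float64(-45.2)), (110, array([546.1, 690.7]), np.float64(-61.3))]
```

Call:
carry_out:
  plan: "3 -0.1 0 0 0 -0.3 1;4.5 -0.12 0 0 0 0 1;4.5 -0.12 0 0 0 0 1;3 -0.1 0 0 0 0 1;1.54 -0.03 0 0 0 0 1;0 0 0 0 0 0 1;0 0 0 0 0 0 1;0 0 0 0 0 0 1"

```text
clock: 9.35
ee_pos: [0.6208, 0.003, 0.2176]
tcp_rot: [3.142, 0.001, 1.542]
ft_force: [-0.8, -0.5, -4.4]
gripper_width: 0.0136
grip_force: 45.0
```

Call:
carry_out:
  plan: "0 0 1 0 0 0 1;0 0 2 0 0 0 1;0 0 1.5 0 0 0 1;0 0 1 0 0 0 1;0 0 0 0 0 0 1;0 0 0 0 0 0 1;0 0 0 0 0 0 1"

```text
clock: 10.05
ee_pos: [0.6214, 0.0046, 0.1635]
tcp_rot: [3.14, 0.0, 1.544]
ft_force: [1.0, 0.5, -3.9]
gripper_width: 0.0136
grip_force: 45.0
```

```bash
python3 lid.py
```

```text
tcp [0.6214 0.0047 0.1636] [1.799e+02 1.000e-02 8.846e+01] [ 0.42842562 -0.5400059  -4.91863546] 10.1
lid 35349 slope deg [0.41 0.5 ] z 0.0278 [35.5 -0.4] [124.1  86.5] 89.78 xmax,y 78.5 [-60.6  60.5]
plate 974 slope deg [-0.05 -2.2 ] z 0.0478 [623.1  91.7] [  3.1 145.9] 88.4 xmax,y 695.5 [88.4 95. ]
```

Call:
carry_out:
  plan: "-0.1 -0.05 0.5 0 0 0.3 1;0 0 0.5 0 0 0 1;0 0 0.4 0 0 0 1;0 0 0.3 0 0 0 1;0 0 0 0 0 0 1;0 0 0 0 0 0 1;0 0 0.2 0 0 0 1;0 0 0.2 0 0 0 1"

```text
clock: 10.9
ee_pos: [0.6203, 0.0038, 0.1417]
tcp_rot: [3.141, 0.0, 1.539]
ft_force: [0.1, 1.4, -4.7]
gripper_width: 0.0135
grip_force: 45.0
```

Call:
carry_out:
  plan: "0 0 0 0 0 0 1;0 0 0.1 0 0 0 1;0 0 0 0 0 0 1"

```text
clock: 11.2
ee_pos: [0.62, 0.0039, 0.1405]
tcp_rot: [-3.141, 0.0, 1.539]
ft_force: [0.3, -0.8, -3.5]
gripper_width: 0.0133
grip_force: 45.0
```

Call:
carry_out:
  plan: "0 0 0.1 0 0 0 1;0 0 0 0 0 0 1;0 0 0.1 0 0 0 1;0 0 0 0 0 0 1;0 0 0 0 0 0 1"

```text
clock: 11.7
ee_pos: [0.6202, 0.0038, 0.1388]
tcp_rot: [3.141, 0.0, 1.539]
ft_force: [-0.8, 0.1, -1.7]
gripper_width: 0.0135
grip_force: 45.0
```

Contact is starting. I'll go half a millimetre lower, then release.

Call:
carry_out:
  plan: "0 0 0.05 0 0 0 1;0 0 0 0 0 0 1;0 0 0 0 0 0 2;0 0 0 0 0 0 3;0 0 0 0 0 0 5;0 0 0 0 0 0 7;0 0 0 0 0 0 8.7;0 0 0 0 0 0 8.7"
  grip_force: 20

```text
clock: 12.5
ee_pos: [0.6201, 0.0039, 0.1381]
tcp_rot: [-3.142, 0.0, 1.539]
ft_force: [-0.2, -1.4, -0.0]
gripper_width: 0.0563
grip_force: 0.0
```

Call:
carry_out:
  plan: "0 0 0 0 0 0 8.7;0 0 0 0 0 0 8.7;0 0 0 0 0 0 8.7;0 0 0 0 0 0 8.7"

```text
clock: 12.9
ee_pos: [0.6201, 0.0039, 0.1381]
tcp_rot: [-3.141, 0.0, 1.539]
ft_force: [0.0, -0.2, 0.9]
gripper_width: 0.086
grip_force: 0.0
```

```bash
python3 lid.py
```

```text
tcp [0.6201 0.0039 0.1381] [-179.99    0.     88.16] [ 1.372344   -0.75436081 -0.12887895] 12.95
lid 39797 slope deg [ 0.17 -0.05] z 0.0274 [25.8 -0.6] [105.8 123.7] 0.08 xmax,y 78.6 [-60.8  60. ]
plate 2253 slope deg [ 0.01 -0.9 ] z 0.0478 [623.1  90.3] [  6.3 145.7] 88.37 xmax,y 695.5 [85.4 95.3]
```

The box is seated: the lid top is at 110.7 mm (111 expected) and level. I'll rise and go over to the dial.

Call:
carry_out:
  plan: "0 0 -1 0 0 0 8.7;0 0 -3 0 0 0 8.7;0 0 -4 0 0 0 8.7;0 0 -4 0 0 0 8.7;0 0 0 0 0 -7.5 8.7;0 0 0 0 0 -7.5 8.7;0 0 0 0 0 0 8.7"

```text
clock: 13.65
ee_pos: [0.6203, 0.0039, 0.2594]
tcp_rot: [3.14, 0.001, 1.802]
ft_force: [0.1, 0.2, 0.3]
gripper_width: 0.0869
grip_force: 0.0
```

Call:
carry_out:
  plan: "-1 -4.7 0 0 0 0 8.7;-1 -4.7 0 0 0 0 8.7;-1 -2.5 0 0 0 0 8.7;-1 0 0 0 0 0 8.7;-1 0 0 0 0 0 8.7;0 0 0 0 0 0 8.7;0 0 0 0 0 0 8.7"

```text
clock: 14.35
ee_pos: [0.5169, -0.072, 0.2581]
tcp_rot: [3.141, -0.0, 1.799]
ft_force: [0.6, -0.6, 0.7]
gripper_width: 0.0872
grip_force: 0.0
```

```bash
python3 m.py 6
```

```text
14.35 [ 0.51690371 -0.07195561  0.25810082] [ 1.79972333e+02 -5.53954870e-03  1.03099883e+02] [-0.27  0.23  1.65  0.    1.26 -0.5 ]
wrist plate 2695 0.0479 [558.5   7.5] [175.9  21.9] 88.2
wrist handle 24682 0.1108 [620.1   5.5] [154.4 128. ] 88.2
wrist dial 615 0.0647 [747.2 154.3] [ 3.8 54.7] 28.1
wrist dial 252 0.0632 [771.4 110. ] [ 3.4 39.9] 29.6
wrist dial 55 0.0684 [561.9  69.2] [16.3  0.8] 86.4
wrist dial 783 0.0696 [478.6  10.1] [14. 46.] 12.7
wrist dial 180 0.0673 [559.9   8.5] [63.2  1.2] 88.2
wrist dial 52 0.0679 [558.2 -56.1] [ 1.5 20.4] 2.3
scene plate 521 0.0454 [618.5  10.7] [182.  146.5] 87.9
scene plate 50 0.05 [627.7 357.1] [29.3 16.5] 22.4
scene handle 1823 0.1077 [618.9  11.5] [158.4 133.7] 88.5
scene handle 626 0.1004 [683.8 271.9] [  4.3 406.3] 29.1
scene dial 229 0.0675 [707.5 227.6] [ 11.5 302.3] 27.5
scene dial 328 0.0678 [584.8  39.8] [185.4  93.2] 49.5
scene dial 79 0.0661 [477.6  15.1] [13.6 50.7] 15.4
scene dial 88 0.0683 [607.  409.5] [ 5.2 80.6] 28.6
side plate 689 0.0495 [618.5   7.4] [176.1 145.9] 87.8
side plate 62 0.0492 [622.1 354.1] [20.1  5.7] 37.6
side handle 1884 0.1121 [618.6   6.1] [156.4 128.5] 88.8
side handle 667 0.101 [689.7 260.7] [  7.  384.4] 29.0
side dial 432 0.0677 [586.3  35.3] [185.1  94.8] 48.4
side dial 283 0.0674 [700.3 242.4] [  8.4 338.5] 29.4
side dial 90 0.0709 [477.7   9.5] [13.  48.5] 13.3
```

View pics/wrist6.png

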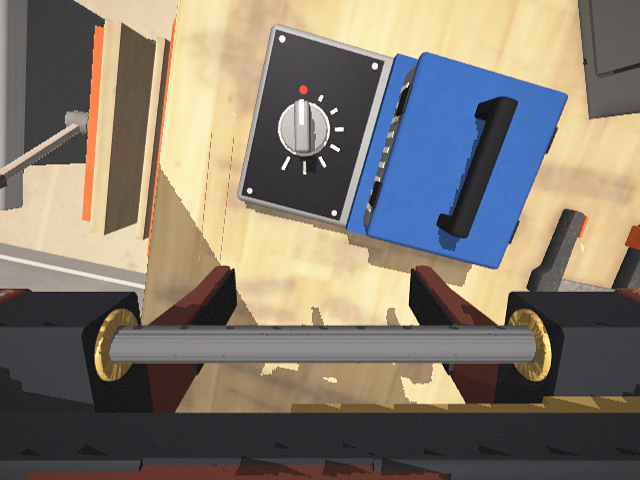

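The box sits squarely on the plate (620.1, 5.5 mm) and the dial's white line points at the red dot (303,90), so setting 0. Now I move over the dial and down.

Call:
carry_out:
  plan: "4.4 -0.9 0 0 0 0 5;4.46 -0.97 0 0 0 0 5;0 0 4 0 0 0 5;0 0 4 0 0 0 5;0 0 4 0 0 0 5;0 0 4 0 0 0 5;0 0 0 0 0 0 5;0 0 0 0 0 0 5"

```text
clock: 15.3
ee_pos: [0.477, 0.0105, 0.0982]
tcp_rot: [-3.14, -0.001, 1.801]
ft_force: [-0.7, 0.7, 0.0]
gripper_width: 0.0496
grip_force: 0.0
```

```bash
python3 m.py 7 | egrep "^[0-9]|wrist dial|wrist handle"
```

```text
15.3 [0.47699919 0.01047386 0.09817123] [-1.79892939e+02 -3.86194812e-02  1.03183532e+02] [-0.12  0.38  1.92 -0.    0.84 -0.35]
wrist handle 13872 0.1104 [578.8  56.7] [54.9 45.1] 89.2
wrist handle 981 0.1017 [451.7   6.4] [ 8.2 23.3] 36.2
wrist handle 987 0.1016 [502.3  18.5] [23.2  8.5] 78.9
wrist handle 157 0.1108 [599.    5.5] [ 3.3 18.2] 12.7
wrist dial 1828 0.0677 [561.4  50.9] [63.5  5.6] 83.7
wrist dial 2121 0.0695 [478.7  10.4] [13.9 46.6] 12.9
```

Call:
carry_out:
  plan: "0 0.16 2 0 0 0 5;0 0 1.7 0 0 0 5;0 0 0 0 0 0 5;0 0 0 0 0 0 1;0 0 0 0 0 0 1;0 0 0 0 0 0 1;0 0 0 0 0 0 1;0 0 0 0 0 0 1"
  grip_force: 40

```text
clock: 16.25
ee_pos: [0.478, 0.0103, 0.0615]
tcp_rot: [-3.14, 0.0, 1.801]
ft_force: [-2.5, -2.9, 9.9]
gripper_width: 0.0141
grip_force: 38.8
```

Call:
carry_out:
  plan: "0 0 0 0 0 0 1;0 0 0 0 0 0 1"

```text
clock: 16.45
ee_pos: [0.4781, 0.0103, 0.0615]
tcp_rot: [-3.14, 0.0, 1.801]
ft_force: [-2.0, -0.6, 6.1]
gripper_width: 0.0138
grip_force: 40.0
```

Gripped. I'll turn 150° clockwise (positive about the tool's z), 7.5° per row.

Call:
carry_out:
  plan: "0 0 0 0 0 7.5 1;0 0 0 0 0 7.5 1;0 0 0 0 0 7.5 1;0 0 0 0 0 7.5 1;0 0 0 0 0 0 1"

```text
clock: 16.95
ee_pos: [0.4782, 0.0103, 0.0615]
tcp_rot: [-3.141, 0.001, 1.274]
ft_force: [-2.4, -0.4, 5.9]
gripper_width: 0.0139
grip_force: 40.0
```

```bash
python3 -c "
from h import *
s=env.read_state(); print(s['ee_pos'],np.degrees(s['tcp_rot']),s['q'],s['ft_force'],s['moment'],s['gripper_width'])"
```

```text
[0.47823831 0.01030016 0.06147259] [-1.79953846e+02  3.85290397e-02  7.29696261e+01] [-1.22603420e-01  4.39676110e-01  1.95154876e+00 -7.65151935e-04
  7.51278052e-01  1.75192372e-01] [-2.3515139  -0.44876897  5.9114599 ] [-0.27414777  0.5033706  -0.02307427] 0.013876483078289146
```

Call:
carry_out:
  plan: "0 0 0 0 0 7.5 1;0 0 0 0 0 7.5 1;0 0 0 0 0 7.5 1;0 0 0 0 0 7.5 1;0 0 0 0 0 7.5 1;0 0 0 0 0 7.5 1;0 0 0 0 0 7.5 1;0 0 0 0 0 7.5 1"

```text
clock: 17.75
ee_pos: [0.4783, 0.0101, 0.0614]
tcp_rot: [3.141, 0.001, 0.225]
ft_force: [-1.9, -2.1, 6.3]
gripper_width: 0.014
grip_force: 40.0
```

Call:
carry_out:
  plan: "0 0 0 0 0 7.5 1;0 0 0 0 0 7.5 1;0 0 0 0 0 7.5 1;0 0 0 0 0 7.5 1;0 0 0 0 0 7.5 1;0 0 0 0 0 7.5 1;0 0 0 0 0 7.5 1;0 0 0 0 0 7.5 1"

```text
clock: 18.55
ee_pos: [0.4782, 0.01, 0.0615]
tcp_rot: [3.14, 0.0, -0.822]
ft_force: [-3.4, -3.9, 5.7]
gripper_width: 0.0141
grip_force: 40.0
```

Call:
carry_out:
  plan: "0 0 0 0 0 0 1;0 0 0 0 0 0 1;0 0 0 0 0 0 1"

```text
clock: 18.85
ee_pos: [0.4783, 0.01, 0.0615]
tcp_rot: [3.14, 0.0, -0.817]
ft_force: [-2.3, -2.4, 6.0]
gripper_width: 0.0137
grip_force: 40.0
```

Call:
carry_out:
  plan: "0 0 0 0 0 0 4;0 0 0 0 0 0 5;0 0 0 0 0 0 5;0 0 0 0 0 0 5;0 0 -2 0 0 0 5;0 0 -4 0 0 0 5;0 0 -5 0 0 0 5;0 0 -5 0 0 0 5"

```text
clock: 19.65
ee_pos: [0.478, 0.0107, 0.2225]
tcp_rot: [3.141, 0.001, -0.817]
ft_force: [2.1, -0.7, -0.7]
gripper_width: 0.05
grip_force: 0.0
```

Call:
carry_out:
  plan: "-3 0 -3 0 0 0 5;-3 0 -2 0 0 0 5;-2 0 0 0 0 0 5;0 0 0 0 0 0 5;0 0 0 0 0 0 5;0 0 0 0 0 0 5"

```text
clock: 20.25
ee_pos: [0.4245, 0.0684, 0.2707]
tcp_rot: [3.141, 0.0, -0.818]
ft_force: [1.0, 0.9, 0.2]
gripper_width: 0.0499
grip_force: 0.0
```

```bash
python3 m.py 8 | egrep "^[0-9]|wrist dial|handle"
```

```text
20.25 [0.42452836 0.06835446 0.27073728] [ 1.79964575e+02  4.13122920e-03 -4.68525182e+01] [-0.    0.08  1.81 -0.    1.26  2.39]
wrist handle 16308 0.1108 [618.4   8. ] [150.4 126.1] 88.2
wrist dial 153 0.0646 [764.3 123.9] [ 7.6 15.7] 0.7
wrist dial 622 0.0672 [559.9   8. ] [146.3   2.6] 88.2
wrist dial 1551 0.0635 [698.4 240.8] [  4.8 252. ] 29.1
wrist dial 703 0.0696 [478.6  10.3] [13.6 45.7] 43.4
scene handle 1833 0.1077 [618.7  10.3] [159.6 132.9] 87.8
scene handle 618 0.1009 [683.6 273.5] [  6.2 404.9] 29.0
side handle 1899 0.1121 [618.7   7.2] [130.9 156.4] 0.9
side handle 667 0.1007 [689.5 260.3] [  6.7 383.9] 28.8
```

View pics/wrist8.png

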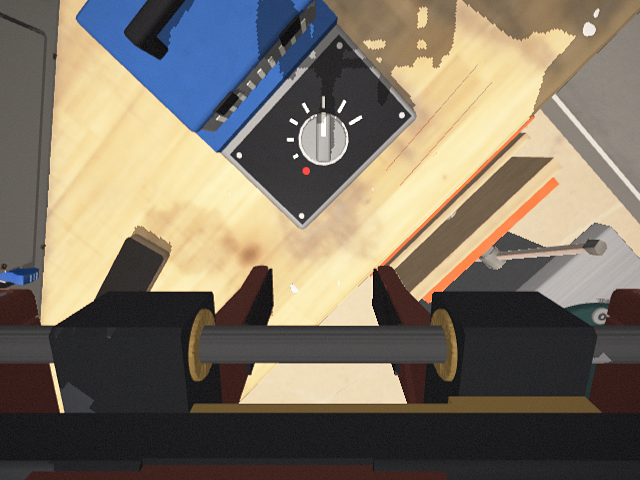

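The dial's white line points up to the tick at (323,101), the fifth from the red dot at (306,170). The measured bar angle is −45° to the blower, which is setting 5, and the box is still seated.

```bash
python3 -c "
from bench import env
print(env.sign_off())"
```

```text
the job is handed in; nothing more can be done
None
```

I seated and released the filter box with its feet in the recesses, turned the dial to setting 5, and handed the job in at about 20 s; I didn't touch the offcut, pliers or pencil, and the hand-in returned no verdict.

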